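Close the scrap caddy with its keyed lid

ROBOT

A 7-joint arm with a two-finger parallel gripper is mounted at the origin on a cart in front of the work surface, level with it; the furniture and walls round the work are solid. World frame = base frame: x ahead of the robot, y to its left, z up, the work surface at z = 0. Lengths are in m, angles in rad, forces in N, time in s.
With the tool pointing down it reaches from about 0.425 to 0.925 m from the base axis. Payload 6.8 kg.
Tool frame: the origin (TCP) lies on the centre line of the jaws, within the pads' length; the fingertips stand 14 mm ahead of it and the grasp point (between the pads) lies 5 mm behind it; z points along the fingers, y is the line along which they close (so a half turn about z gives the same grasp; the last joint's range is limited). The gripper opens to 85 mm and grips with 20 to 120 N. Pads are 22 mm wide; open, the fingers measure 114 mm over their backs; the gripper's body (76 mm by 85 mm) begins 54 mm behind the grasp point. The pads swing forward as they close: fully open they stand 13 mm farther back than shut.
Start: joints at [-1.327, 0.477, 0.022, 1.555, -0.011, 1.109, -0.083], TCP at [0.233, 0.634, 0.245] pointing down, gripper open.
Joint ranges: [-2.96, 2.96], [-0.34, 2.1], [-1.41, 1.46], [0.24, 2.44], [-1.37, 4.51], [0.17, 1.92], [-2.96, 2.96]. Speed limits (rad/s): [2.39, 2.39, 3.14, 3.14, 3.14, 3.14, 3.14].

INTERFACE

Orientations are given as a unit quaternion [w, x, y, z].
In Python, from station import bot gives the robot as it stands. The module is installed in compiled form; this text tells all that it offers.
- The arm moves only by the tool drive_tool, never from a script. Its argument "commands" is a list of rows, each an object with "hand": the opening, from 0 (shut) to 1 (fully open); "translation": the shift along the world's x, y, z in mm, a list of three; "angular": the turn, a rotation vector about the world's x, y, z in rad, a list of three. In form: [{"hand": hand, "translation": [tx, ty, tz], "angular": [ax, ay, az]}, ...]. A call has 1 to 12 rows; each row is the pose to reach, as a shift and turn from the pose commanded when the call began; what a row does not reach only later rows make up. A row lasts 1/8 s, in which the tool goes at most 62.5 mm and 10.7 degrees, less where a joint would pass 70% of its speed; a pose out of reach is approached as far as the arm can. A call with a gripper value outside its range is refused whole. The fingers move at their own pace and stop on an object; "force" is the grip in N (left out, the last holds). Time passes only in rows, so rows that repeat a pose let the fingers close. It gives the time, the measured TCP pose, the force, the opening and the grip force at its end, in the units of the state.
- bot.get_obs(): the state, without advancing time (a new reading comes with each control period).
- bot.read_camera(name): name is "scene" or "top" or "wrist"; returns the picture (480x640x3 uint8, red, green, blue); there is no depth.
- bot.camera_model(name): a dict with "fx", "fy", "cx", "cy" (pixels), "view" (4x4, takes a point from world to camera coordinates). Camera axes: x right, y up, looking along -z (the intrinsics and any distortion apply to the point x, -y, -z); pixel columns grow to the right and rows downward; lengths in m; the calibration is good to about 2 mm. A picture is of the moment at which its call begins: read the wrist's pose just before it. camera_model takes no time and is no camera call; for the wrist camera it gives the pose at the moment of the call.
- bot.hand_in(): hands the job in; it is judged then, once.
Trained networks look in the newest picture that a camera, given by its name, has taken for a name from the list of things; names that differ only in an ending like _2 or _b are one class to them, and where a whole thing is asked for, a point or a joint stands for the part that bears it (a point fixed in the world has none). Each returns a list of dicts, best first, with "score" (0 to 1); they miss things now and then, are a little off and sometimes report something else, mostly with a low value. They report only what shows in the picture. A call takes as long as a camera call. They do not tell look-alikes from the thing itself.
- bot.find_in(camera, query): "position" ([column, row] in pixels, amid what is visible of it).
- bot.outline_of(camera, query): "pixels" (480x640 bool, what is visible of it) and "position" ([column, row] in pixels, amid what is visible of it).
The state is a dict: "t": time; "q": joint angles; "joint_vel": joint speeds; "joint_torque": joint torques, N m; "eef_pos": TCP position; "tool_rot": TCP orientation; "contact_force": force on the tool from outside, world axes, zero at the start; "torque": the same for the moment, N m; "gripper_width": opening from 0.0 (shut) to 1.0 (fully open); "grasp_force": force on a finger pad.
Only numpy, scipy, OpenCV 4.12 (cv2) and the standard library are available. Lean on these libraries where they do the work, as an engineer would, in place of code of your own. Each camera call takes 0.05 s, during which the arm holds its last target. There are 200 camera calls.

TASK

Take the green lid off its sloping rest and close the green scrap caddy with it: set the lid level in the mouth so that its three black lugs stand on the ledge inside, turn it until the lugs drop into the ledge's notches, and leave it fully home, let go. Turn it with a light hand, never forcing it against the caddy, and leave the salt shaker, the spice jar and the timer where they are.

Things in the scene. Friction and masses are not known exactly. Their poses are not given: they have to be found in the camera images.
- lid: Green round lid, 0.15 to 0.31 kg: disc 123 mm across, 6 mm thick, a wooden bar handle across its middle (70 mm long in lid x, 16 mm wide in lid y, 6 to 46 mm above the underside). Origin: centre of the disc's underside; z up through the handle. At the start it lies on its rest, leaning 28 degrees towards the rest's front (-x), the bar running up the slope.
- lid_grip (a point): Point in the lid's bar handle at its middle, 34 mm above the disc's underside (12 mm below the top of the bar); same axes as the lid. Grip the bar here along lid y.
- lid_lug (a point): Foot of one of the lid's three black lugs, on lid +x, 55.5 mm from the centre; the others stand at 120 and 240 degrees. Each stands 8 mm down from the disc's underside, 18 mm wide along the edge, from 51.5 to 59.5 mm from the centre.
- lid_rest: Light wooden lid rest, 130 x 124 mm, fixed, to the right of the caddy: a board sloping 28 degrees, low towards its -x (its front, roughly towards the robot), with two steel pegs 20 mm long at the low edge that hold the lid's edge. Origin: centre of its underside on the worktop. The lid's handle points up and to its -x side.
- caddy: Green round scrap caddy with an open mouth (128 mm across and black inside), 138 mm across, 120 mm high, fixed to the worktop; carrying ears at its +y and -y sides reach 83 mm from its axis. Origin: centre of its underside; z up; a steel stud on its side marks its +x.
- caddy_rim (a point): Centre of the caddy's mouth at the height of the rim; axes of the caddy. With the lugs standing on the ledge the disc's underside is 4 mm below the rim; with the lugs in the notches the disc lies on the ledge, its underside 12 mm below the rim. Held loosely between the fingers, the lid drops by its own weight.
- caddy_ledge (a point): Centre of the black ledge ring in the mouth, 12 mm below the rim, inner radius 50.5 mm, with three notches about 26 mm wide, 120 degrees apart. The ring sits fast, at an angle that no reading gives: from lid x along caddy x, the lid must be turned about 10 to 70 degrees anticlockwise (from above) before it drops. The axes of this point are the caddy's.
- salt_shaker: Bystander: salt shaker, 44 mm across, 90 mm high, loose; origin at the centre of its foot.
- spice_2: Bystander: spice jar with a black cap, 41 mm across, 105 mm high, loose; origin at the centre of its foot.
- kitchen_timer: Bystander: white and mint kitchen timer, 71 mm across, 58 mm high, loose; origin at the centre of its foot.
Things that resemble listed ones, but are neither listed nor needed, are in the scene too. What is shaped like the lid_rest but blue is not meant.

How it is judged:
By the outcome, as a careful person would: the job done as asked, in the order asked, and still so for the second after the job is handed in, with the robot touching nothing.
It also fails if it takes over 58 s, if anything falls off the work surface, if the arm or the gripper's body presses on something with over 40 N, if the wrist force passes 120 N, or if a joint passes its speed limit or range.

## Working session

There is one attempt and no reset: what is moved stays moved. The work goes in short steps, Python scripts to look and compute and a tool call to move; the robot and the scene stay as the last step left them, time stands still between calls to the robot, and variables do not carry over. Pictures are saved under pics/ and viewed, at most 10 in all, crops included, and the job is handed in when it is done.

Besides the shell and the picture viewer there is one more tool, called after "Call:" in YAML: its name, and indented under it one key for each argument. drive_tool: Moves the arm, as the interface text tells. Its arguments: {"type":"object","properties":{"commands":{"type":"array","items":{"type":"object","properties":{"hand":{"type":"number"},"translation":{"type":"array","items":{"type":"number"}},"angular":{"type":"array","items":{"type":"number"}}}}},"force":{"type":"number"}},"required":["commands"]}

```bash
mkdir -p pics
python3 - <<'E'
from station import bot
import cv2,numpy as np
o=bot.get_obs();print({k:np.round(v,3).tolist() for k,v in o.items()})
for c in ["scene","top"]:
    im=bot.read_camera(c);cv2.imwrite(f"pics/{c}0.png",im[:,:,::-1])
    m=bot.camera_model(c);print(c,{k:np.round(v,4).tolist() if not isinstance(v,str) else v for k,v in m.items()})
    for n in ["lid","lid_rest","caddy","lid_grip","salt_shaker","spice_2","kitchen_timer","caddy_rim"]:
        print(n,[(np.round(d["position"]).tolist(),round(d["score"],2)) for d in bot.find_in(c,n)[:4]])
E
```

```text
{'t': 0.0, 'q': [-1.327, 0.478, 0.022, 1.556, -0.011, 1.109, -0.083], 'joint_vel': [-0.0, 0.0, 0.003, -0.001, -0.0, -0.001, 0.001], 'joint_torque': [0.0, -59.643, 1.608, -28.12, 0.012, 0.009, 0.0], 'eef_pos': [0.232, 0.633, 0.244], 'tool_rot': [-0.0, 0.175, 0.985, -0.001], 'contact_force': [-0.505, -0.275, -0.823], 'torque': [-0.025, -0.001, 0.021], 'grasp_force': 0.0, 'gripper_width': 1.002}
scene {'fx': 580.1771, 'fy': 580.1771, 'cx': 319.6074, 'cy': 231.5301, 'view': [[0.5965, -0.8023, -0.0206, -0.4003], [0.617, 0.4421, 0.6511, -0.388], [-0.5133, -0.4011, 0.7587, -1.2261], [0.0, 0.0, 0.0, 1.0]]}
lid [([381.0, 251.0], 0.74), ([383.0, 276.0], 0.64)]
lid_rest [([383.0, 276.0], 0.68), ([394.0, 350.0], 0.59)]
caddy [([255.0, 215.0], 0.93), ([314.0, 232.0], 0.52), ([290.0, 296.0], 0.24)]
lid_grip [([382.0, 248.0], 0.72)]
salt_shaker [([311.0, 233.0], 0.91)]
spice_2 [([320.0, 196.0], 0.56)]
kitchen_timer [([290.0, 293.0], 0.95), ([257.0, 214.0], 0.32)]
caddy_rim [([253.0, 214.0], 0.72)]
top {'fx': 516.0008, 'fy': 516.0008, 'cx': 326.1675, 'cy': 240.6344, 'view': [[-0.0244, -0.9997, -0.006, -0.0408], [0.99, -0.025, 0.1386, -0.5969], [-0.1387, -0.0026, 0.9903, -1.2306], [0.0, 0.0, 0.0, 1.0]]}
lid [([398.0, 224.0], 0.79)]
lid_rest [([462.0, 302.0], 0.84), ([387.0, 245.0], 0.55)]
caddy [([252.0, 260.0], 0.79)]
lid_grip [([398.0, 226.0], 0.72)]
salt_shaker [([316.0, 235.0], 0.77), ([341.0, 303.0], 0.67), ([255.0, 254.0], 0.31)]
spice_2 [([293.0, 196.0], 0.84)]
kitchen_timer [([342.0, 300.0], 0.96)]
caddy_rim [([252.0, 256.0], 0.69)]
```

View pics/scene0.png

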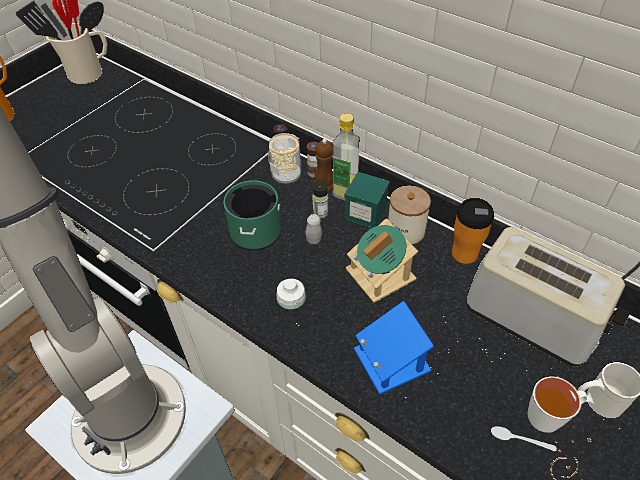

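Run:
```python
import cv2
im=cv2.imread("pics/top0.png");cv2.imwrite("pics/topc.png",cv2.resize(im[150:360,190:470],None,fx=2.85,fy=2.85,interpolation=cv2.INTER_CUBIC))
```

```text
(no output)
```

View pics/topc.png

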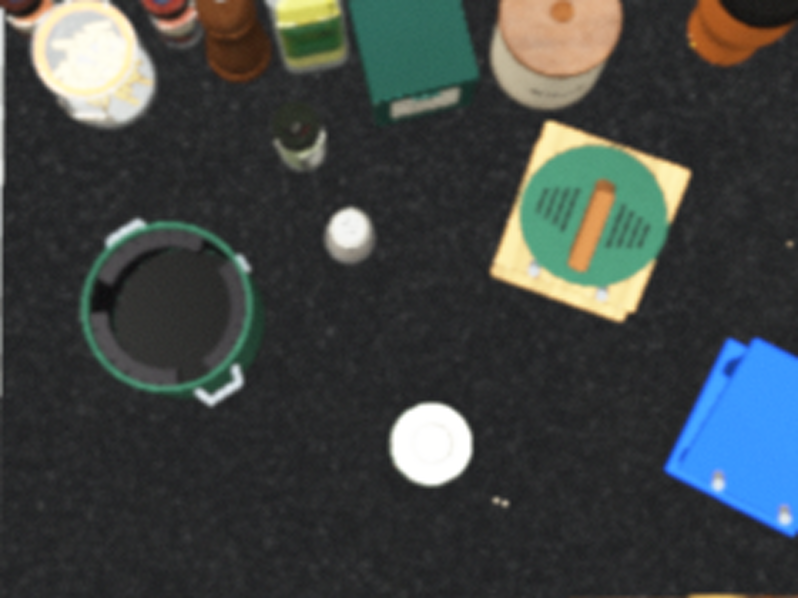

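The green lid lies on the light wooden rest at scene (382,250) / top (398,225). The blue rest, at scene (394,350) / top (462,302), is the look-alike and isn't meant. The caddy is at top (252,257), with its stud on the right at about (275,242). The salt shaker is at top (314,233), the spice jar at (295,198) and the timer at (341,305). The crop also shows the ledge notches. Next I'll fit the poses.

```bash
cat > h.py <<'E'
import numpy as np,cv2
from scipy.spatial.transform import Rotation as R
from scipy.optimize import minimize
def proj(m,P):
    P=np.atleast_2d(P);V=np.array(m["view"]);c=P@V[:3,:3].T+V[:3,3]
    return np.c_[m["cx"]+m["fx"]*c[:,0]/-c[:,2], m["cy"]+m["fy"]*-c[:,1]/-c[:,2]]
def circ(r,z,n=72):
    a=np.arange(n)*2*np.pi/n;return np.c_[r*np.cos(a),r*np.sin(a),np.full(n,z)]
LID=[np.r_[circ(.0615,0),circ(.0615,.006)],np.array([[x,y,z] for x in(-.035,.035) for y in(-.008,.008) for z in(.006,.046)])]
CAD=[np.r_[circ(.069,0),circ(.069,.12)]]
S=4
def sil(m,parts,Rm,p):
    a=np.zeros((480*S,640*S),np.uint8)
    for q in parts:
        u=(proj(m,q@Rm.T+p)+.5)*S-.5
        cv2.fillConvexPoly(a,cv2.convexHull(np.round(u).astype(np.int32)),1)
    return cv2.resize(a.astype(np.float32),(640,480),interpolation=cv2.INTER_AREA)
def iou(m,mask,*a):
    s=sil(m,*a);return np.minimum(s,mask).sum()/np.maximum(s,mask).sum()
def lidR(yaw,tilt): # lid x along rest x (uphill)
    return (R.from_euler('z',yaw)*R.from_euler('y',-tilt)).as_matrix()
E
python3 - <<'E'
from h import *
from station import bot
ms={};L={};C={}
for c in ["scene","top"]:
    bot.read_camera(c);ms[c]=bot.camera_model(c)
    L[c]=bot.outline_of(c,"lid")[0];C[c]=bot.outline_of(c,"caddy")[0]
    print(c,L[c]["position"],L[c]["pixels"].sum(),C[c]["position"],C[c]["pixels"].sum())
    for k in("lid_lug",):print(bot.find_in(c,k)[:2])
np.savez("masks.npz",**{f"{n}_{c}":d[c]["pixels"] for n,d in(("L",L),("C",C)) for c in d})
def ray(c,uv,z):
    m=ms[c];V=np.array(m["view"]);d=V[:3,:3].T@np.array([(uv[0]-m["cx"])/m["fx"],-(uv[1]-m["cy"])/m["fy"],-1]);o=-V[:3,:3].T@V[:3,3]
    return o+d*(z-o[2])/d[2]
p0=ray("top",L["top"]["position"],.07);print(p0)
T=np.radians(28)
def run(cams):
    f=lambda v:-sum(iou(ms[c],L[c]["pixels"].astype(np.float32),LID,lidR(v[3],T),v[:3]) for c in cams)
    s=np.r_[p0,-.3];r=minimize(f,s,method="Nelder-Mead",options=dict(initial_simplex=np.vstack([s]+[s+d for d in np.diag([.015,.015,.02,.15])]),xatol=2e-4,fatol=1e-4));print(cams,r.x.round(4),r.fun)
run(["scene","top"])
c0=ray("top",C["top"]["position"],.1)
for cams in(["scene"],["top"],["scene","top"]):
    f=lambda v:-sum(iou(ms[c],C[c]["pixels"].astype(np.float32),CAD,np.eye(3),np.r_[v,0]) for c in cams)
    r=minimize(f,c0[:2],method="Nelder-Mead",options=dict(initial_simplex=c0[:2]+np.array([[0,0],[.01,0],[0,.01]]),xatol=2e-4,fatol=1e-4));print("caddy",cams,r.x.round(4),r.fun)
c=r.x
# polar unwrap of ledge, angle in world
im=cv2.imread("pics/top0.png")
a=np.radians(np.arange(0,360,1.));rows=[]
for rr in np.arange(.044,.066,.0005):
    rows.append(proj(ms["top"],np.c_[c[0]+rr*np.cos(a),c[1]+rr*np.sin(a),np.full(360,.108)]))
mp=np.array(rows,np.float32);un=cv2.remap(im,mp[...,0],mp[...,1],cv2.INTER_CUBIC)
cv2.imwrite("pics/polar.png",cv2.resize(un,(720,264)))
g=un[16:30].mean((0,2));print(np.round(g[::4]).astype(int).tolist())
E
```

```text
scene [383.8, 249.8] 1867 [256.9, 213.0] 3319
[{'position': [382.3, 246.7], 'score': 0.58}]
top [397.9, 225.4] 2127 [251.3, 261.2] 3168
[{'position': [398.1, 223.3], 'score': 0.97}]
[ 0.62451745 -0.22990583  0.07      ]
['scene', 'top'] [ 0.6197 -0.2258  0.0985 -0.4546] -1.9279612302780151
caddy ['scene'] [0.5473 0.1236] -0.9739464521408081
caddy ['top'] [0.5512 0.1231] -0.9586166739463806
caddy ['scene', 'top'] [0.5498 0.1236] -1.9123342037200928
[64, 67, 66, 66, 67, 65, 64, 65, 66, 68, 67, 68, 66, 67, 68, 69, 63, 30, 16, 16, 16, 18, 22, 58, 78, 76, 75, 77, 78, 79, 80, 79, 79, 80, 80, 80, 78, 78, 80, 79, 79, 79, 78, 77, 77, 77, 62, 42, 48, 48, 48, 45, 47, 59, 73, 74, 72, 74, 72, 72, 70, 72, 72, 70, 68, 72, 70, 70, 71, 71, 69, 69, 70, 70, 69, 70, 68, 61, 45, 41, 40, 46, 39, 32, 59, 68, 67, 67, 68, 68]
```

View pics/polar.png

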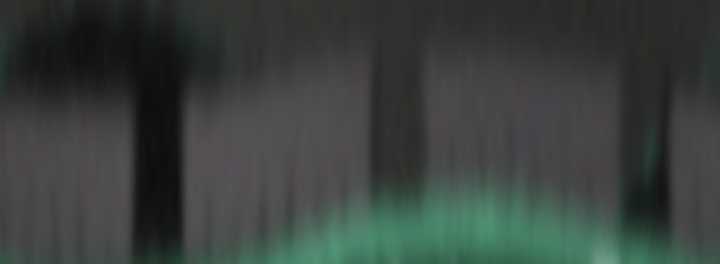

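The notches show clearly at world azimuths of about 80, 199 and 321 degrees, so 80 degrees mod 120. The caddy's stud is at about -59. I'll refine the caddy with the wrist camera on the way to the lid.

Call:
drive_tool:
  commands:
    - {"hand":1,"translation":[40,-60,50],"angular":[0,0,0]}
    - {"hand":1,"translation":[80,-110,80],"angular":[0,0,0]}
    - {"hand":1,"translation":[110,-165,100],"angular":[0,0,0]}
    - {"hand":1,"translation":[140,-220,110],"angular":[0,0,0]}
    - {"hand":1,"translation":[170,-275,110],"angular":[0,0,0]}
    - {"hand":1,"translation":[200,-330,110],"angular":[0,0,0]}
    - {"hand":1,"translation":[230,-385,110],"angular":[0,0,0]}
    - {"hand":1,"translation":[250,-440,110],"angular":[0,0,0]}
    - {"hand":1,"translation":[270,-490,110],"angular":[0,0,0]}
    - {"hand":1,"translation":[270,-510,110],"angular":[0,0,0]}
    - {"hand":1,"translation":[270,-510,110],"angular":[0,0,0]}
    - {"hand":1,"translation":[270,-510,110],"angular":[0,0,0]}

```text
t: 2.8
eef_pos: [0.5024, 0.1246, 0.3554]
tool_rot: [-0.0, 0.175, 0.985, 0.0]
contact_force: [-0.5, 0.7, 0.7]
gripper_width: 1.0
grasp_force: 0.0
```

Run:
```python
from h import *
from station import bot
m=bot.camera_model("wrist");im=bot.read_camera("wrist");cv2.imwrite("pics/w1.png",im[:,:,::-1])
V=np.array(m["view"]);print("cam",(-V[:3,:3].T@V[:3,3]).round(3),"look",-V[2,:3].round(3),"up",V[1,:3].round(2),m["fx"],m["cx"],m["cy"])
o=bot.get_obs();print(o["t"],o["eef_pos"],o["tool_rot"])
np.save("w1view.npy",V)
for n in("caddy","lid","lid_rest","caddy_rim"):print(n,[(np.round(d["position"]),round(d["score"],2)) for d in bot.find_in("wrist",n)[:3]])
print(proj(m,[[.55,.1236,.12],[.55,.1236,.108],[.6197,-.2258,.0985]]))
```

```text
cam [0.436 0.148 0.485] look [ 0.257 -0.093 -0.962] up [-0.9   0.33 -0.27] 406.10428379510887 319.18550318992123 239.26738922624457
2.85 [0.50223924 0.12518665 0.35530617] [-1.11786089e-04  1.73929927e-01  9.84757990e-01  2.64043965e-04]
caddy [(array([334., 243.]), 0.92)]
lid [(array([ 58., 365.]), 0.75)]
lid_rest [(array([ 87., 337.]), 0.83), (array([334., 244.]), 0.35)]
caddy_rim [(array([334., 242.]), 0.82)]
[[335.86426524 250.8001977 ]
 [335.36564925 247.07418757]
 [ 60.87324171 403.48052993]]
```

View pics/w1.png

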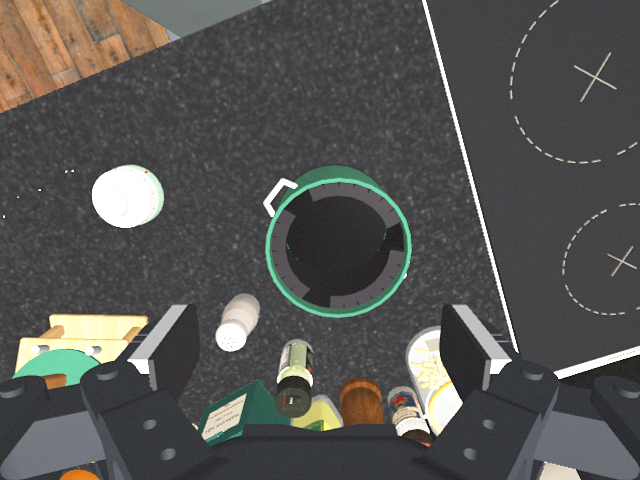

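```bash
cat > rim.py <<'E'
from h import *
def rimfit(m,im,c0):
    hsv=cv2.cvtColor(im,cv2.COLOR_BGR2HSV);g=((hsv[...,1]>90)&(hsv[...,2]>60)&(hsv[...,0]>60)&(hsv[...,0]<95)).astype(np.uint8)
    a=np.linspace(0,2*np.pi,180,endpoint=False);rr=np.arange(.056,.078,.00025)
    def prof(c):
        P=np.array([np.c_[c[0]+r*np.cos(a),c[1]+r*np.sin(a),np.full(180,.12)] for r in rr]);u=proj(m,P.reshape(-1,3)).reshape(len(rr),180,2).astype(np.float32)
        return cv2.remap(g.astype(np.float32),u[...,0],u[...,1],cv2.INTER_LINEAR)
    c=np.array(c0,float)
    for _ in range(8): # inner edge: first green radius
        G=prof(c)>.5;k=G.argmax(0);ok=G.any(0)&(k>0);r=rr[k]
        A=np.c_[np.cos(a),np.sin(a),np.ones(180)][ok];b=r[ok]
        for _ in range(3):
            s=np.linalg.lstsq(A,b,rcond=None)[0];e=abs(A@s-b);w=e<max(2*np.median(e),.0008);A,b=A[w],b[w]
        c+=s[:2]
    return c.round(4),round(s[2],4),len(b)
def polar(m,im,c,out=None):
    a=np.radians(np.arange(0,360,1.));rr=np.arange(.044,.066,.0005)
    mp=np.array([proj(m,np.c_[c[0]+r*np.cos(a),c[1]+r*np.sin(a),np.full(360,.108)]) for r in rr],np.float32)
    un=cv2.remap(im,mp[...,0],mp[...,1],cv2.INTER_CUBIC);return un
E
python3 - <<'E'
from rim import *
from station import bot
m=bot.camera_model("wrist");m=dict(m);m["view"]=np.load("w1view.npy")
im=cv2.imread("pics/w1.png");r=rimfit(m,im,(.55,.124));print("wrist",r)
t=bot.camera_model("top");it=cv2.imread("pics/top0.png");rt=rimfit(t,it,(.55,.124));print("top",rt)
s=bot.camera_model("scene");print("scene",rimfit(s,cv2.imread("pics/scene0.png"),(.55,.124)))
for mm,ii,c in((m,im,r[0]),(t,it,rt[0])):
    un=polar(mm,ii,c);g=un[16:26].mean((0,2));k=np.hanning(19);
    v=g.max()-g
    # best 3-fold notch template, width 26 mm
    d=lambda x:(x+180)%360-180
    sc=[sum(g[np.abs(d(np.arange(360)-(p+q)))<13].mean()-g[(np.abs(d(np.arange(360)-(p+q)))>15)&(np.abs(d(np.arange(360)-(p+q)))<30)].mean() for q in(0,120,240)) for p in np.arange(0,120,.5)]
    print("notch",np.arange(0,120,.5)[np.argmin(sc)],min(sc))
    # stud / individual edges
    for q in(0,120,240):
        w=np.abs(d(np.arange(360)-(80+q)))<25;x=np.arange(360)[w];th=(g[w].min()+np.median(g[w]))/2;l=x[g[w]<np.percentile(g[w],20)*.5+np.percentile(g[w],85)*.5];print(l.min(),l.max(),l.mean())
E
```

```text
wrist (array([0.548 , 0.1261]), np.float64(0.0629), 159)
top (array([0.5507, 0.1244]), np.float64(0.0641), 104)
scene (array([0.5434, 0.1191]), np.float64(0.0612), 135)
notch 80.0 -126.03161904761905
65 89 77.0
188 214 201.0
310 333 321.5
notch 80.0 -105.13119047619048
67 91 79.0
185 212 198.5
309 334 321.5
```

Call:
drive_tool:
  commands:
    - {"hand":1,"translation":[5,-45,0],"angular":[-0.02,-0.05,0]}
    - {"hand":1,"translation":[10,-95,0],"angular":[-0.04,-0.11,0]}
    - {"hand":1,"translation":[15,-145,0],"angular":[-0.07,-0.19,0]}
    - {"hand":1,"translation":[20,-195,-10],"angular":[-0.1,-0.27,0]}
    - {"hand":1,"translation":[30,-245,-30],"angular":[-0.13,-0.35,0]}
    - {"hand":1,"translation":[40,-290,-60],"angular":[-0.15,-0.42,0]}
    - {"hand":1,"translation":[46,-315,-90],"angular":[-0.167,-0.459,0]}
    - {"hand":1,"translation":[46,-323,-105],"angular":[-0.167,-0.459,0]}
    - {"hand":1,"translation":[46,-323,-105],"angular":[-0.167,-0.459,0]}
    - {"hand":1,"translation":[46,-323,-105],"angular":[-0.167,-0.459,0]}
    - {"hand":1,"translation":[46,-323,-105],"angular":[-0.167,-0.459,0]}

```text
t: 4.42
eef_pos: [0.5494, -0.1985, 0.2514]
tool_rot: [0.239, 0.169, 0.955, -0.041]
contact_force: [0.5, 0.4, -0.0]
gripper_width: 0.999
grasp_force: 0.0
```

Run:
```python
from h import *
from station import bot
o=bot.get_obs();print(o["t"],o["eef_pos"],R.from_quat(np.roll(o["tool_rot"],-1)).as_matrix().round(3).tolist())
m=bot.camera_model("wrist");im=bot.read_camera("wrist");cv2.imwrite("pics/w2.png",im[:,:,::-1])
np.save("w2view.npy",m["view"])
l=bot.outline_of("wrist","lid");print([(d["position"],d["score"],d["pixels"].sum()) for d in l])
ms={c:bot.camera_model(c) for c in("scene","top")};ms["wrist"]=m
Z=np.load("masks.npz");M={c:Z["L_"+c].astype(np.float32) for c in("scene","top")};M["wrist"]=l[0]["pixels"].astype(np.float32)
np.save("w2mask.npy",l[0]["pixels"])
for cams in(["wrist"],["wrist","top"],["wrist","top","scene"]):
    f=lambda v:-sum(iou(ms[c],M[c],LID,lidR(v[3],np.radians(28)),v[:3]) for c in cams)
    s=np.array([.6197,-.2258,.0985,-.38]);r=minimize(f,s,method="Nelder-Mead",options=dict(initial_simplex=np.vstack([s]+[s+d for d in np.diag([.01,.01,.01,.12])]),xatol=2e-4,fatol=1e-4));print(cams,r.x.round(4),r.fun)
```

```text
4.425 [ 0.5494134  -0.19854767  0.25136974] [[-0.829, 0.343, 0.443], [0.303, 0.939, -0.16], [-0.471, 0.002, -0.882]]
[([316.7, 209.7], 0.58, np.int64(21432))]
['wrist'] [ 0.6208 -0.2248  0.1002 -0.3436] -0.9905308485031128
['wrist', 'top'] [ 0.6202 -0.2252  0.1005 -0.3239] -1.9611750841140747
['wrist', 'top', 'scene'] [ 0.6204 -0.2251  0.0997 -0.3767] -2.8876991271972656
```

View pics/w2.png

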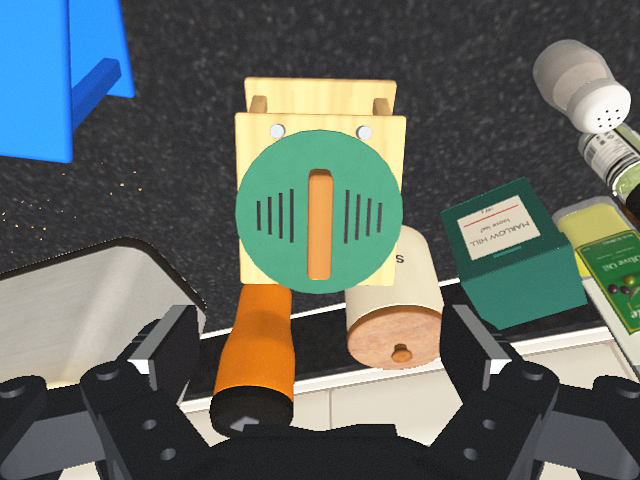

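The bar sits centred at (320,225), vertical in the picture, and the jaws line up with it. It lies on the light wooden rest with its pegs at (278,131) and (364,132); the blue rest is off to the upper left. This is the right lid, so I'll descend along the tool axis.

Call:
drive_tool:
  commands:
    - {"hand":1,"translation":[18,-7,-38],"angular":[0,0,0]}
    - {"hand":1,"translation":[36,-14,-77],"angular":[0,0,0]}
    - {"hand":1,"translation":[49,-18,-106],"angular":[0,0,0]}
    - {"hand":1,"translation":[58,-22,-126],"angular":[0,0,0]}
    - {"hand":1,"translation":[58,-22,-126],"angular":[0,0,0]}
    - {"hand":0.5,"translation":[58,-22,-126],"angular":[0,0,0]}
    - {"hand":0.0,"translation":[58,-22,-126],"angular":[0,0,0]}
    - {"hand":0.0,"translation":[58,-22,-126],"angular":[0,0,0]}
    - {"hand":0.0,"translation":[58,-22,-126],"angular":[0,0,0]}
    - {"hand":0.0,"translation":[58,-22,-126],"angular":[0,0,0]}
    - {"hand":0.0,"translation":[58,-22,-126],"angular":[0,0,0]}
    - {"hand":0.0,"translation":[58,-22,-126],"angular":[0,0,0]}
  force: 40

```text
t: 6.02
eef_pos: [0.6069, -0.221, 0.1251]
tool_rot: [0.239, 0.17, 0.955, -0.041]
contact_force: [-2.9, 2.7, 5.7]
gripper_width: 0.182
grasp_force: 38.6
```

Call:
drive_tool:
  commands:
    - {"hand":0,"translation":[-4,1,9],"angular":[0,0,0]}
    - {"hand":0,"translation":[-13,4,28],"angular":[0,0,0]}
    - {"hand":0,"translation":[-25,9,55],"angular":[0,0,0]}
    - {"hand":0,"translation":[-35,13,100],"angular":[0.02,0.05,0]}
    - {"hand":0,"translation":[-45,20,145],"angular":[0.05,0.14,0]}
    - {"hand":0,"translation":[-50,30,175],"angular":[0.08,0.22,0]}
    - {"hand":0,"translation":[-55,50,185],"angular":[0.11,0.3,0]}
    - {"hand":0,"translation":[-60,80,185],"angular":[0.14,0.38,0]}
    - {"hand":0,"translation":[-60,110,185],"angular":[0.167,0.459,0]}
    - {"hand":0,"translation":[-60,120,185],"angular":[0.167,0.459,0]}
    - {"hand":0,"translation":[-60,120,185],"angular":[0.167,0.459,0]}
    - {"hand":0,"translation":[-60,120,185],"angular":[0.167,0.459,0]}

```text
t: 7.52
eef_pos: [0.5458, -0.1028, 0.3094]
tool_rot: [0.0, 0.176, 0.984, 0.0]
contact_force: [-0.2, -0.7, -3.1]
gripper_width: 0.181
grasp_force: 39.5
```

Run:
```python
from h import *
from station import bot
o=bot.get_obs();Rt=R.from_quat(np.roll(o["tool_rot"],-1)).as_matrix();print(o["t"],o["eef_pos"],Rt.round(3).tolist(),o["contact_force"])
m=bot.camera_model("scene");im=bot.read_camera("scene")[:,:,::-1]
p=np.array(o["eef_pos"]);g=p-[0,0,.029]
print([(d["position"],d["score"]) for d in bot.find_in("scene","lid_lug")])
u=proj(m,[p-[0,0,.029]])[0].astype(int);print(u)
c=im[u[1]-50:u[1]+60,u[0]-75:u[0]+75];cv2.imwrite("pics/s2.png",cv2.resize(c,None,fx=5,fy=5,interpolation=cv2.INTER_CUBIC))
for ps in(-20,40):
  print(ps,[(proj(m,p-[0,0,.037]+.0595*np.array([np.cos(a),np.sin(a),0]))[0]-u+[75,50])*5 for a in np.radians([ps,ps+120,ps+240])])
bot.read_camera("wrist");mw=bot.camera_model("wrist")
l=bot.outline_of("wrist","lid");print([(d["position"],d["score"],d["pixels"].sum()) for d in l])
```

```text
7.525 [ 0.5457664  -0.10277378  0.3093898 ] [[-0.938, 0.347, 0.001], [0.347, 0.938, -0.0], [-0.001, 0.0, -1.0]] [-0.22504379 -0.73914185 -3.09241463]
[([318.9, 193.1], 0.89)]
[320 191]
-20 [array([490.53770964, 211.92924683]), array([257.01114141, 225.06553894]), array([386.39466452, 367.99656741])]
40 [array([369.95923322, 171.63277512]), array([261.5735554 , 323.47602109]), array([502.38549153, 309.7439135 ])]
[([315.6, 263.5], 0.83, np.int64(51329))]
```

View pics/s2.png

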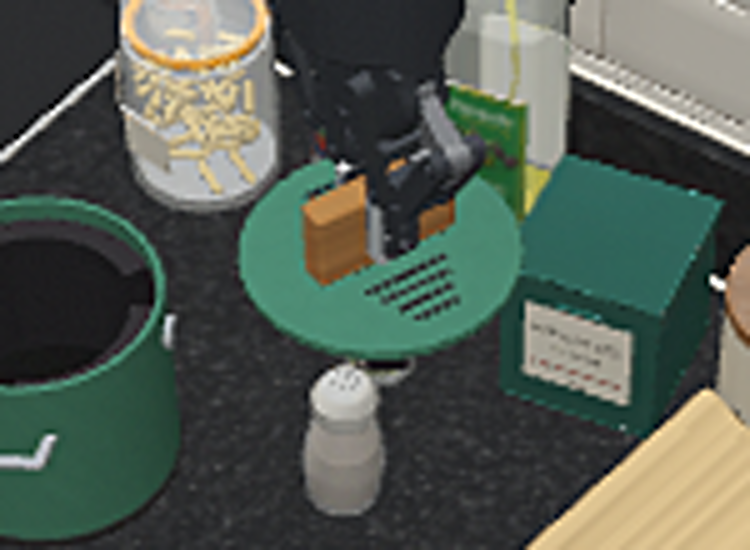

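The lid hangs level in the grip at crop (380,255), but I can't tell the lug under its near edge at (375,362) from the spice jar behind it. I'll compare with the first picture to see which way the lugs point.

Run:
```python
from h import *
from station import bot
o=bot.get_obs();m=bot.camera_model("scene");im=bot.read_camera("scene")[:,:,::-1].astype(int);b=cv2.imread("pics/scene0.png").astype(int)
p=np.array(o["eef_pos"])-[0,0,.029]
D=np.abs(im-b).sum(2)
for az in range(130,320,6):
    a=np.radians(az);out=[]
    for rr,z in((.0605,.003),(.0595,-.0035),(.0595,-.006)):
        u=proj(m,p+[rr*np.cos(a),rr*np.sin(a),z])[0].round().astype(int);out.append((D[u[1],u[0]],im[u[1],u[0]].tolist(),b[u[1],u[0]].tolist()))
    print(az,u,out[1:])
```

```text
130 [293 195] [(np.int64(212), [119, 146, 78], [46, 43, 42]), (np.int64(188), [116, 142, 78], [51, 49, 48])]
136 [293 197] [(np.int64(182), [108, 134, 72], [45, 44, 43]), (np.int64(19), [45, 55, 40], [41, 41, 39])]
142 [294 199] [(np.int64(177), [113, 139, 75], [51, 50, 49]), (np.int64(35), [56, 69, 43], [46, 46, 45])]
148 [295 201] [(np.int64(164), [102, 126, 67], [46, 43, 42]), (np.int64(13), [42, 49, 35], [43, 42, 40])]
154 [296 203] [(np.int64(70), [64, 84, 45], [42, 41, 40]), (np.int64(15), [47, 48, 44], [53, 51, 50])]
160 [297 205] [(np.int64(10), [42, 43, 40], [46, 45, 44]), (np.int64(10), [40, 37, 39], [43, 42, 41])]
166 [299 206] [(np.int64(14), [46, 40, 45], [50, 48, 47]), (np.int64(14), [46, 40, 45], [50, 48, 47])]
172 [301 208] [(np.int64(14), [47, 54, 40], [46, 46, 45]), (np.int64(8), [40, 39, 42], [43, 43, 41])]
178 [303 209] [(np.int64(6), [47, 43, 46], [48, 46, 44]), (np.int64(6), [47, 43, 46], [48, 46, 44])]
184 [305 211] [(np.int64(4), [45, 40, 43], [45, 43, 42]), (np.int64(3), [49, 46, 46], [48, 46, 44])]
190 [308 212] [(np.int64(6), [43, 41, 44], [45, 45, 44]), (n
[... 1538 characters left out ...]
], [61, 72, 34]), (np.int64(25), [50, 61, 33], [63, 72, 34])]
286 [346 200] [(np.int64(98), [84, 105, 57], [54, 63, 31]), (np.int64(17), [58, 72, 40], [56, 64, 33])]
292 [347 198] [(np.int64(137), [98, 121, 67], [55, 63, 31]), (np.int64(117), [90, 114, 64], [56, 64, 31])]
298 [348 196] [(np.int64(20), [76, 96, 51], [77, 87, 41]), (np.int64(68), [73, 90, 49], [52, 60, 32])]
304 [348 194] [(np.int64(117), [120, 146, 81], [87, 98, 45]), (np.int64(78), [108, 134, 75], [90, 101, 48])]
310 [348 192] [(np.int64(102), [116, 141, 77], [88, 98, 46]), (np.int64(107), [119, 143, 78], [87, 99, 47])]
316 [347 190] [(np.int64(81), [111, 136, 74], [87, 98, 55]), (np.int64(96), [111, 135, 75], [88, 96, 41])]
```

Black pixels at azimuths 212–228 confirm a lug at 220, so lid x is at -20 degrees (uphill) as assumed. The drop angle is lid x at -40. I'll carry the lid over the caddy and turn it to -68.

Call:
drive_tool:
  commands:
    - {"hand":0,"translation":[0,25,0],"angular":[0,0,-0.09]}
    - {"hand":0,"translation":[0,65,0],"angular":[0,0,-0.21]}
    - {"hand":0,"translation":[1,105,0],"angular":[0,0,-0.35]}
    - {"hand":0,"translation":[1,145,0],"angular":[0,0,-0.49]}
    - {"hand":0,"translation":[2,185,-10],"angular":[0,0,-0.63]}
    - {"hand":0,"translation":[3,213,-30],"angular":[0,0,-0.76]}
    - {"hand":0,"translation":[3,228,-50],"angular":[0,0,-0.833]}
    - {"hand":0,"translation":[3,228,-60],"angular":[0,0,-0.833]}
    - {"hand":0,"translation":[3,228,-60],"angular":[0,0,-0.833]}
    - {"hand":0,"translation":[3,228,-60],"angular":[0,0,-0.833]}
    - {"hand":0,"translation":[3,228,-60],"angular":[0,0,-0.833]}

```text
t: 9.15
eef_pos: [0.5501, 0.1259, 0.2502]
tool_rot: [0.0, 0.559, 0.829, 0.001]
contact_force: [0.3, -0.4, -3.5]
gripper_width: 0.182
grasp_force: 39.5
```

Run:
```python
from h import *
from station import bot
o=bot.get_obs();Rt=R.from_quat(np.roll(o["tool_rot"],-1)).as_matrix();p=np.array(o["eef_pos"]);print(o["t"],p,Rt.round(3).tolist(),o["contact_force"])
m=bot.camera_model("wrist");im=bot.read_camera("wrist");cv2.imwrite("pics/w3.png",im[:,:,::-1])
l=bot.outline_of("wrist","lid");print([(d["position"],d["score"],d["pixels"].sum()) for d in l])
M=l[0]["pixels"].astype(np.float32);H=290
ex=np.array([-Rt[0,0],-Rt[1,0],0]);ex/=np.linalg.norm(ex);yaw=np.arctan2(ex[1],ex[0]);print("yaw",np.degrees(yaw))
def f(v):
    Rm=(R.from_rotvec([v[2],v[3],0])*R.from_euler('z',yaw)).as_matrix();s=sil(m,LID,Rm,np.array([p[0]+v[0],p[1]+v[1],p[2]-.029+v[4]]))[:H];k=M[:H];return -np.minimum(s,k).sum()/np.maximum(s,k).sum()
for fix in(1,0):
    g=(lambda v:f(np.r_[v[:2],0,0,v[2]])) if fix else (lambda v:f(np.r_[v[:4],0]))
    n=3 if fix else 4;s=np.zeros(n);r=minimize(g,s,method="Nelder-Mead",options=dict(initial_simplex=np.vstack([s]+list(np.diag([.004,.004,.004] if fix else [.004,.004,.06,.06]))),xatol=1e-4,fatol=1e-5));print(r.x.round(4),r.fun)
```

```text
9.15 [0.5500505  0.12593147 0.25018973] [[-0.376, 0.927, 0.001], [0.927, 0.376, 0.001], [0.0, 0.002, -1.0]] [ 0.31727767 -0.40858886 -3.45317405]
[([319.6, 261.2], 0.89, np.int64(51217))]
yaw -67.92985509550506
[-0.0003 -0.0015  0.0016] -0.9942402243614197
[-0.0004 -0.0011  0.082   0.0445] -0.9936192035675049
```

View pics/w3.png

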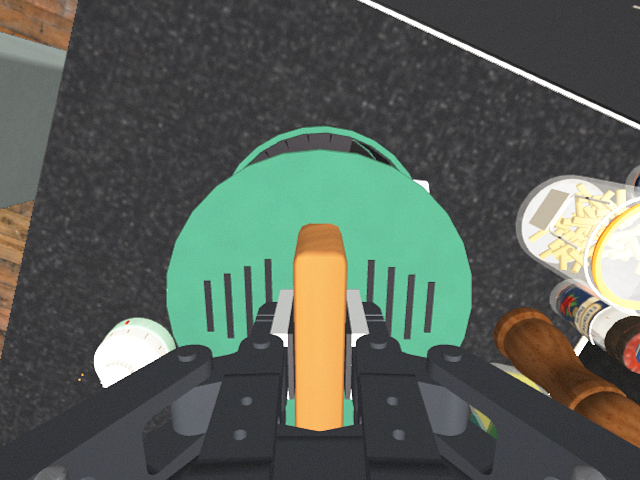

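Call:
drive_tool:
  commands:
    - {"hand":0,"translation":[-1,1,-30],"angular":[0,0,0]}
    - {"hand":0,"translation":[-1,1,-60],"angular":[0,0,0]}
    - {"hand":0,"translation":[-1,1,-80],"angular":[0,0,0]}
    - {"hand":0,"translation":[-1,1,-90],"angular":[0,0,0]}
    - {"hand":0,"translation":[-1,1,-95],"angular":[0,0,0]}
    - {"hand":0,"translation":[-1,1,-97],"angular":[0,0,0]}
    - {"hand":0,"translation":[-1,1,-97],"angular":[0,0,0]}
    - {"hand":0,"translation":[-1,1,-97],"angular":[0,0,0]}

```text
t: 10.25
eef_pos: [0.5489, 0.1277, 0.1527]
tool_rot: [0.0, 0.558, 0.83, 0.0]
contact_force: [-0.3, -0.8, -2.2]
gripper_width: 0.186
grasp_force: 39.4
```

Run:
```python
from rim import *
from station import bot
o=bot.get_obs();print(o["eef_pos"],o["contact_force"],o["torque"])
im=bot.read_camera("scene")[:,:,::-1];cv2.imwrite("pics/s3.png",cv2.resize(im[160:260,200:310],None,fx=5,fy=5,interpolation=cv2.INTER_CUBIC))
```

```text
[0.5489019  0.12773222 0.15274986] [-0.32278143 -0.81507979 -2.18184072] [0.02780803 0.00058864 0.01041475]
```

View pics/s3.png

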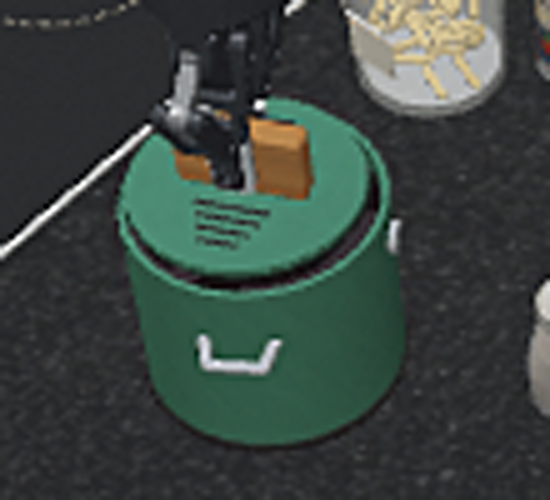

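Call:
drive_tool:
  commands:
    - {"hand":0,"translation":[0.5,-1.5,0],"angular":[0,0,0]}
    - {"hand":0,"translation":[0.5,-1.5,-2],"angular":[0,0,0]}
    - {"hand":0,"translation":[0.5,-1.5,-4],"angular":[0,0,0]}
    - {"hand":0,"translation":[0.5,-1.5,-4],"angular":[0,0,0]}

```text
t: 10.8
eef_pos: [0.5489, 0.1262, 0.1481]
tool_rot: [-0.0, 0.558, 0.83, -0.0]
contact_force: [-0.1, 0.5, -3.0]
gripper_width: 0.181
grasp_force: 39.4
```

```bash
cat > lidscene.py <<'E'
from h import *
from station import bot
o=bot.get_obs();p=np.array(o["eef_pos"]);print(o["t"],p.round(4),o["contact_force"].round(2),o["torque"].round(3))
Rt=R.from_quat(np.roll(o["tool_rot"],-1)).as_matrix();yaw=np.arctan2(-Rt[1,0],-Rt[0,0]);print("yaw",np.degrees(yaw))
for c in("scene","top"):
    m=bot.camera_model(c);bot.read_camera(c);l=bot.outline_of(c,"lid")
    if not l: print("none");continue
    print([(d["position"],round(d["score"],2),d["pixels"].sum()) for d in l])
    M=l[0]["pixels"].astype(np.float32)
    def f(v): # hull of disc only; fingers occlude the rest
        q=[LID[0]];s=sil(m,LID,R.from_euler('z',yaw).as_matrix(),np.array([p[0]+v[0],p[1]+v[1],p[2]-.0285]));return -np.minimum(s,M).sum()/np.maximum(s,M).sum()
    r=minimize(f,[0,0],method="Nelder-Mead",options=dict(initial_simplex=[[0,0],[.004,0],[0,.004]],xatol=1e-4,fatol=1e-5));print(c,"lid at",(p[:2]+r.x).round(4),r.fun)
E
python3 lidscene.py
```

```text
10.8 [0.5489 0.1262 0.1481] [-0.13  0.54 -3.03] [-0.004  0.04   0.01 ]
yaw -67.88408998448294
[([251.1, 202.0], 0.79, np.int64(1191))]
scene lid at [0.5459 0.1241] -0.8083240389823914
[([262.1, 261.8], 0.58, np.int64(1062))]
top lid at [0.5484 0.1216] -0.462053507566452
```

Call:
drive_tool:
  commands:
    - {"hand":0,"translation":[0.5,0,-1],"angular":[0,0,0]}
    - {"hand":0,"translation":[0.5,0,-2],"angular":[0,0,0]}
    - {"hand":0,"translation":[0.5,0,-2],"angular":[0,0,0]}

```text
t: 11.38
eef_pos: [0.5495, 0.1261, 0.1462]
tool_rot: [-0.0, 0.558, 0.83, -0.0]
contact_force: [0.7, 0.0, -2.3]
gripper_width: 0.179
grasp_force: 39.4
```

Call:
drive_tool:
  commands:
    - {"hand":0,"translation":[0,0,-1],"angular":[0,0,0]}
    - {"hand":0,"translation":[0,0,-1],"angular":[0,0,0]}

```text
t: 11.62
eef_pos: [0.5496, 0.1262, 0.1452]
tool_rot: [-0.0, 0.558, 0.83, -0.0]
contact_force: [0.3, 0.4, -3.2]
gripper_width: 0.18
grasp_force: 39.4
```

Call:
drive_tool:
  commands:
    - {"hand":0,"translation":[0,0,-1],"angular":[0,0,0]}
    - {"hand":0,"translation":[0,0,-1],"angular":[0,0,0]}

```text
t: 11.88
eef_pos: [0.5495, 0.1262, 0.1442]
tool_rot: [-0.0, 0.558, 0.83, -0.0]
contact_force: [-0.9, 0.3, -2.6]
gripper_width: 0.182
grasp_force: 39.4
```

Call:
drive_tool:
  commands:
    - {"hand":0,"translation":[0,0,-1],"angular":[0,0,0]}
    - {"hand":0,"translation":[0,0,-1],"angular":[0,0,0]}

```text
t: 12.12
eef_pos: [0.5495, 0.1262, 0.1432]
tool_rot: [-0.0, 0.558, 0.83, -0.0]
contact_force: [0.1, -0.1, -3.1]
gripper_width: 0.18
grasp_force: 39.4
```

Call:
drive_tool:
  commands:
    - {"hand":0,"translation":[0,0,-1],"angular":[0,0,0]}
    - {"hand":0,"translation":[0,0,-1],"angular":[0,0,0]}

```text
t: 12.38
eef_pos: [0.5497, 0.1262, 0.1424]
tool_rot: [0.0, 0.558, 0.83, 0.0]
contact_force: [-0.2, -0.9, -2.2]
gripper_width: 0.176
grasp_force: 39.6
```

Call:
drive_tool:
  commands:
    - {"hand":0,"translation":[0,0,-1],"angular":[0,0,0]}
    - {"hand":0,"translation":[0,0,-1],"angular":[0,0,0]}

```text
t: 12.62
eef_pos: [0.5496, 0.1262, 0.1422]
tool_rot: [-0.0, 0.558, 0.83, 0.0]
contact_force: [-5.6, 0.4, 8.2]
gripper_width: 0.18
grasp_force: 41.0
```

Call:
drive_tool:
  commands:
    - {"hand":0,"translation":[0,0,-0.7],"angular":[0,0,0]}
    - {"hand":0,"translation":[0,0,-0.7],"angular":[0,0,0]}

```text
t: 12.88
eef_pos: [0.5496, 0.1261, 0.1421]
tool_rot: [-0.001, 0.559, 0.829, 0.001]
contact_force: [-7.5, 1.6, 15.6]
gripper_width: 0.178
grasp_force: 42.1
```

The lugs stand on the ledge: contact came at about the expected height, with the disc inside the rim. I'll take off the load, loosen the fingers so the lid settles, then turn it loosely held.

Call:
drive_tool:
  commands:
    - {"hand":0,"translation":[-0.5,0,1.5],"angular":[0,0,0]}
    - {"hand":0.22,"translation":[-0.5,0,1.5],"angular":[0,0,0]}
    - {"hand":0.22,"translation":[-0.5,0,1.5],"angular":[0,0,0]}
    - {"hand":0.22,"translation":[-0.5,0,1.5],"angular":[0,0,0]}
  force: 20

```text
t: 13.38
eef_pos: [0.5492, 0.1262, 0.142]
tool_rot: [0.0, 0.558, 0.83, -0.0]
contact_force: [0.3, 0.5, -0.5]
gripper_width: 0.218
grasp_force: 0.0
```

Run:
```python
from station import bot
import cv2
o=bot.get_obs();print(o["eef_pos"],o["contact_force"].round(2),o["torque"].round(3),o["gripper_width"],o["grasp_force"])
im=bot.read_camera("scene")[:,:,::-1];cv2.imwrite("pics/s4.png",cv2.resize(im[160:260,200:310],None,fx=5,fy=5,interpolation=cv2.INTER_CUBIC))
```

```text
[0.54916156 0.1261507  0.14204032] [ 0.27  0.45 -0.53] [-0.011  0.007 -0.068] 0.21788649437513422 0.0
```

View pics/s4.png

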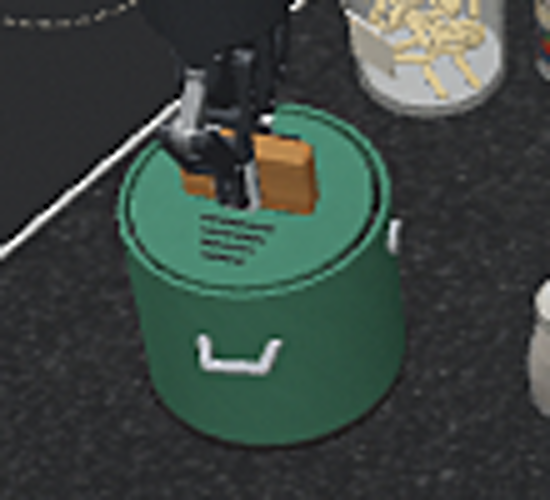

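The lid sits level in the mouth with an even gap all round, from (120,190) to (385,190), and the fingers carry no load. Now I'll turn it anticlockwise, loosely.

Call:
drive_tool:
  commands:
    - {"hand":0.205,"translation":[0,-0.5,0],"angular":[0,0,0]}
    - {"hand":0.205,"translation":[0,-0.5,0],"angular":[0,0,0.05]}
    - {"hand":0.205,"translation":[0,-0.5,0],"angular":[0,0,0.1]}
    - {"hand":0.205,"translation":[0,-0.5,0],"angular":[0,0,0.15]}
    - {"hand":0.205,"translation":[0,-0.5,0],"angular":[0,0,0.2]}
    - {"hand":0.205,"translation":[0,-0.5,0],"angular":[0,0,0.25]}
    - {"hand":0.205,"translation":[0,-0.5,0],"angular":[0,0,0.3]}
    - {"hand":0.205,"translation":[0,-0.5,0],"angular":[0,0,0.35]}
    - {"hand":0.205,"translation":[0,-0.5,0],"angular":[0,0,0.35]}

```text
t: 14.55
eef_pos: [0.549, 0.1256, 0.1421]
tool_rot: [-0.0, 0.406, 0.914, 0.0]
contact_force: [0.2, -0.6, -0.2]
gripper_width: 0.208
grasp_force: 0.1
```

```bash
cat > chk.py <<'E'
from h import *
from station import bot
o=bot.get_obs();p=np.array(o["eef_pos"]);Rt=R.from_quat(np.roll(o["tool_rot"],-1)).as_matrix();yaw=np.arctan2(-Rt[1,0],-Rt[0,0])
print(o["t"],p.round(4),o["contact_force"].round(2),o["torque"].round(3),"tool yaw",np.degrees(yaw).round(1))
m=bot.camera_model("wrist");im=bot.read_camera("wrist")[:,:,::-1]
import sys;cv2.imwrite(sys.argv[1],im)
hsv=cv2.cvtColor(np.ascontiguousarray(im),cv2.COLOR_BGR2HSV)
w=((hsv[...,0]>8)&(hsv[...,0]<20)&(hsv[...,1]>140)&(hsv[...,2]>120)).astype(np.uint8)
n,lab,st,ce=cv2.connectedComponentsWithStats(w);
u=proj(m,[p-[0,0,-.012]])[0];L=[i for i in range(1,n) if st[i,4]>300 and abs(ce[i,0]-u[0])<60]
k=max(L,key=lambda i:st[i,4]);bar=(lab==k).astype(np.float32);print("bar px",st[k])
S3=[LID[1]]
def f(v): # z, yaw, dx,dy ; rows above the fingers only
    H=400;s=sil(m,S3,R.from_euler('z',v[1]).as_matrix(),np.array([p[0]+v[2],p[1]+v[3],v[0]]))[:H];b=bar[:H];return -np.minimum(s,b).sum()/np.maximum(s,b).sum()
best=None
for z0 in(.116,.108):
    s=np.array([z0,yaw,0,0]);r=minimize(f,s,method="Nelder-Mead",options=dict(initial_simplex=np.vstack([s]+[s+d for d in np.diag([.004,.1,.003,.003])]),xatol=1e-4,fatol=1e-5));print("underside z",r.x[0].round(4),"lid yaw",np.degrees(r.x[1]).round(1),(p[:2]+r.x[2:]).round(4),r.fun)
E
python3 chk.py pics/w5.png
```

```text
14.55 [0.549  0.1256 0.1421] [ 0.16 -0.61 -0.21] [-0.068  0.01   0.025] tool yaw -47.9
bar px [ 291  222   62  209 2848]
underside z 0.1124 lid yaw -51.7 [0.5496 0.1235] -0.2669215798377991
underside z 0.114 lid yaw -51.1 [0.5494 0.1239] -0.26482996344566345
```

Call:
drive_tool:
  commands:
    - {"hand":0.205,"translation":[0,0,0],"angular":[0,0,0.03]}
    - {"hand":0.205,"translation":[0,0,0],"angular":[0,0,0.06]}
    - {"hand":0.205,"translation":[0,0,0],"angular":[0,0,0.09]}
    - {"hand":0.205,"translation":[0,0,0],"angular":[0,0,0.12]}
    - {"hand":0.205,"translation":[0,0,0],"angular":[0,0,0.14]}
    - {"hand":0.205,"translation":[0,0,0],"angular":[0,0,0.14]}
    - {"hand":0.205,"translation":[0,0,0],"angular":[0,0,0.14]}

```text
t: 15.48
eef_pos: [0.5491, 0.1257, 0.1421]
tool_rot: [0.0, 0.341, 0.94, 0.0]
contact_force: [-0.4, -1.1, -0.3]
gripper_width: 0.203
grasp_force: 0.2
```

```bash
sed -i 's/>140)&(hsv\[...,2\]>120/>90)\&(hsv[...,2]>90/' chk.py; python3 chk.py pics/w6.png
python3 - <<'E'
import cv2,numpy as np
im=cv2.imread("pics/w6.png");h=cv2.cvtColor(im,cv2.COLOR_BGR2HSV);print(h[240:430:30,320].tolist())
E
```

```text
15.475 [0.5491 0.1257 0.1421] [-0.38 -1.05 -0.27] [-0.018  0.084 -0.01 ] tool yaw -39.8
bar px [ 292  218   59  213 2567]
underside z 0.1101 lid yaw -42.9 [0.5493 0.1247] -0.23038825392723083
underside z 0.11 lid yaw -42.7 [0.5492 0.1247] -0.23047590255737305
[[21, 141, 254], [22, 133, 254], [21, 140, 254], [22, 133, 254], [21, 134, 254], [21, 142, 254], [20, 141, 254]]
```

View pics/w6.png

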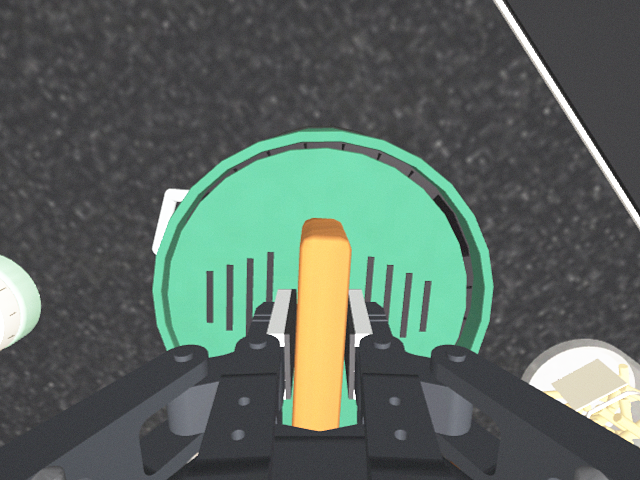

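```bash
sed -i 's/<20)/<27)/' chk.py; python3 chk.py pics/w7.png
```

```text
15.525 [0.5491 0.1257 0.1421] [ 0.31 -0.78  0.67] [-0.028  0.072 -0.032] tool yaw -39.8
bar px [  292   218    60   213 10303]
underside z 0.1076 lid yaw -42.7 [0.5501 0.124 ] -0.97385174036026
underside z 0.108 lid yaw -42.7 [0.55   0.1241] -0.9746535420417786
```

```bash
cat > cmp.py <<'E'
from h import *
from station import bot
def T(p,q):
    M=np.eye(4);M[:3,:3]=R.from_quat(np.roll(q,-1)).as_matrix();M[:3,3]=p;return M
o=bot.get_obs();m=dict(bot.camera_model("wrist"));V=np.array(m["view"]);K=V@T(o["eef_pos"],o["tool_rot"])
for name,p,q in(("w3",[.5501,.1259,.2502],[0,.559,.829,.001]),("w5",[.549,.1256,.1421],[0,.406,.914,0]),("w6",[.5491,.1257,.1421],[0,.341,.94,0])):
    mm=dict(m);q=np.array(q)/np.linalg.norm(q);mm["view"]=K@np.linalg.inv(T(p,q));im=cv2.imread(f"pics/{name}.png");h=cv2.cvtColor(im,cv2.COLOR_BGR2HSV)
    w=((h[...,0]>8)&(h[...,0]<27)&(h[...,1]>90)&(h[...,2]>90)).astype(np.uint8);n,lab,st,ce=cv2.connectedComponentsWithStats(w)
    L=[i for i in range(1,n) if abs(ce[i,0]-322)<60];k=max(L,key=lambda i:st[i,4]);b=(lab==k)[:400].astype(np.float32)
    Rt=T(p,q);yaw=np.arctan2(-Rt[1,0],-Rt[0,0])
    def f(v):
        s=sil(mm,[LID[1]],R.from_euler('z',v[1]).as_matrix(),np.array([p[0]+v[2],p[1]+v[3],v[0]]))[:400];return -np.minimum(s,b).sum()/np.maximum(s,b).sum()
    s=np.array([p[2]-.03,yaw,0,0]);r=minimize(f,s,method="Nelder-Mead",options=dict(initial_simplex=np.vstack([s]+[s+d for d in np.diag([.004,.1,.003,.003])]),xatol=1e-4,fatol=1e-5))
    print(name,"z rel TCP",(r.x[0]-p[2]).round(4),"yaw",np.degrees(r.x[1]).round(1),r.x[2:].round(4),r.fun)
E
python3 cmp.py
```

```text
w3 z rel TCP -0.0302 yaw -68.6 [ 0.0001 -0.003 ] -0.9675458669662476
w5 z rel TCP -0.0298 yaw -51.6 [ 0.0007 -0.0022] -0.9731558561325073
w6 z rel TCP -0.0324 yaw -42.8 [ 0.0002 -0.001 ] -0.968133807182312
```

```bash
cat > sc.py <<'E'
import cv2,numpy as np,sys
from station import bot
im=bot.read_camera("scene")[:,:,::-1].astype(int)
s4=cv2.resize(cv2.imread("pics/s4.png"),(110,100),interpolation=cv2.INTER_AREA).astype(int)
cur=im[160:260,200:310]
for c in(35,48,60):print(c,"s4",s4[40:62,c,1].tolist(),"\n   now",cur[40:62,c,1].tolist())
# slots and bar shift: template match of bar end (right of the fingers)
t=s4[25:44,50:66].astype(np.float32)
r=cv2.matchTemplate(cur[18:58,42:76].astype(np.float32),t,cv2.TM_CCOEFF_NORMED);_,v,_,l=cv2.minMaxLoc(r);print("bar shift",l[0]-8,l[1]-7,v)
E
python3 sc.py
```

```text
35 s4 [142, 141, 139, 140, 139, 140, 138, 137, 138, 140, 139, 140, 140, 142, 114, 69, 142, 103, 85, 86, 86, 86] 
   now [151, 148, 146, 145, 143, 141, 140, 139, 139, 140, 142, 141, 139, 140, 141, 143, 148, 98, 86, 87, 86, 87]
48 s4 [15, 27, 146, 146, 74, 116, 121, 72, 138, 76, 120, 120, 92, 137, 139, 140, 139, 104, 113, 122, 91, 88] 
   now [36, 67, 122, 145, 143, 149, 52, 155, 70, 150, 99, 92, 153, 60, 144, 141, 139, 139, 132, 122, 86, 89]
60 s4 [88, 79, 83, 140, 141, 137, 136, 135, 134, 135, 135, 136, 137, 141, 123, 80, 122, 119, 87, 85, 87, 88] 
   now [114, 143, 139, 139, 140, 141, 140, 140, 139, 137, 136, 137, 137, 140, 143, 115, 129, 121, 84, 87, 88, 89]
bar shift 3 -1 0.45383504033088684
```

The near-side gap is gone, so the rim now hides the disc edge: the lid has dropped. I'll give it a small light wiggle so it seats fully, then let go and rise.

Call:
drive_tool:
  commands:
    - {"hand":0.205,"translation":[0,0,0],"angular":[0,0,0.03]}
    - {"hand":0.205,"translation":[0,0,0],"angular":[0,0,0.05]}
    - {"hand":0.205,"translation":[0,0,0],"angular":[0,0,0.05]}

```text
t: 16.0
eef_pos: [0.5493, 0.1258, 0.1422]
tool_rot: [0.0, 0.317, 0.949, 0.0]
contact_force: [-0.7, -0.7, -0.1]
gripper_width: 0.203
grasp_force: 0.2
```

```bash
python3 chk.py pics/w8.png; python3 sc.py|tail -1; python3 cmp.py|tail -1
```

```text
16.0 [0.5493 0.1258 0.1422] [-0.7  -0.65 -0.11] [ 0.044 -0.111  0.005] tool yaw -36.9
bar px [  292   216    59   215 10005]
underside z 0.104 lid yaw -40.5 [0.5503 0.1242] -0.9739918112754822
underside z 0.1038 lid yaw -40.6 [0.5505 0.124 ] -0.9740520119667053
bar shift 4 0 0.40658703446388245
w6 z rel TCP -0.0342 yaw -43.0 [ 0.0008 -0.0015] -0.9743010401725769
```

Call:
drive_tool:
  commands:
    - {"hand":0.205,"translation":[0,0,0],"angular":[0,0,-0.03]}
    - {"hand":0.3,"translation":[0,0,0],"angular":[0,0,-0.05]}
    - {"hand":0.5,"translation":[0,0,0],"angular":[0,0,-0.05]}
    - {"hand":0.5,"translation":[0,0,0],"angular":[0,0,-0.05]}
    - {"hand":0.5,"translation":[0,0,20],"angular":[0,0,-0.05]}
    - {"hand":0.5,"translation":[0,0,60],"angular":[0,0,-0.05]}
    - {"hand":0.5,"translation":[-10,0,110],"angular":[0,0,-0.05]}
    - {"hand":0.5,"translation":[-30,0,160],"angular":[0,0,-0.05]}
    - {"hand":0.5,"translation":[-50,0,190],"angular":[0,0,-0.05]}
    - {"hand":0.5,"translation":[-50,0,190],"angular":[0,0,-0.05]}
    - {"hand":0.5,"translation":[-50,0,190],"angular":[0,0,-0.05]}

```text
t: 17.48
eef_pos: [0.499, 0.1259, 0.3319]
tool_rot: [-0.0, 0.34, 0.94, 0.0]
contact_force: [-0.3, 1.2, -0.6]
gripper_width: 0.5
grasp_force: 0.0
```

```bash
cat > fin.py <<'E'
from h import *
from station import bot
o=bot.get_obs();print(o["t"],o["eef_pos"].round(4),o["contact_force"].round(2))
ms={};B={}
for c in("wrist","scene","top"):
    ms[c]=bot.camera_model(c);im=np.ascontiguousarray(bot.read_camera(c)[:,:,::-1]);cv2.imwrite(f"pics/f_{c}.png",im);h=cv2.cvtColor(im,cv2.COLOR_BGR2HSV)
    w=((h[...,0]>6)&(h[...,0]<27)&(h[...,1]>90)&(h[...,2]>60)).astype(np.uint8);n,lab,st,ce=cv2.connectedComponentsWithStats(w)
    u=proj(ms[c],[[.549,.125,.135]])[0];k=min([i for i in range(1,n) if st[i,4]>40],key=lambda i:np.hypot(*(ce[i]-u)));B[c]=(lab==k).astype(np.float32);print(c,u.round(),ce[k].round(),st[k,4])
def f(v,cams):
    t=0
    for c in cams:
        Rm=(R.from_rotvec([v[4],v[5],0])*R.from_euler('z',v[3])).as_matrix() if len(v)>4 else R.from_euler('z',v[3]).as_matrix()
        t-=iou(ms[c],B[c],[LID[1]],Rm,v[:3])
    return t
for cams in(["wrist"],["wrist","scene"],["wrist","scene","top"]):
    s=np.array([.549,.125,.112,-.72]);r=minimize(f,s,(cams,),method="Nelder-Mead",options=dict(initial_simplex=np.vstack([s]+[s+d for d in np.diag([.004,.004,.005,.08])]),xatol=1e-4,fatol=1e-5));print(cams,r.x[:3].round(4),np.degrees(r.x[3]).round(1),r.fun)
E
python3 fin.py
```

```text
17.475 [0.499  0.1259 0.3319] [-0.35  1.2  -0.6 ]
wrist [357. 258.] [358. 258.] 1938
scene [250. 194.] [249. 195.] 395
top [247. 257.] [248. 256.] 253
['wrist'] [0.555  0.1229 0.0896] -40.3 -0.9581087231636047
['wrist', 'scene'] [0.5491 0.1259 0.1048] -39.7 -1.7737749814987183
['wrist', 'scene', 'top'] [0.5493 0.1259 0.1061] -39.9 -2.524523973464966
```

Run:
```python
from h import *
from station import bot
a=cv2.imread("pics/top0.png").astype(int);b=cv2.imread("pics/f_top.png").astype(int)
for n,(u,v) in dict(salt=(313,233),spice=(295,198),timer=(341,305)).items():print(n,np.abs(a-b)[v-16:v+17,u-16:u+17].mean().round(1))
# tilt test: compare disc slots + edge: green lid top seen below rim, fit of green disc edge vs home/standing in wrist view
m=bot.camera_model("wrist");im=cv2.imread("pics/f_wrist.png");g=cv2.cvtColor(im,cv2.COLOR_BGR2GRAY).astype(np.float32)
for z in(.114,.122):
    out=[]
    for az in range(0,360,30):
        t=np.radians(az);rr=np.arange(.054,.072,.0005);u=proj(m,np.c_[.549+rr*np.cos(t),.1257+rr*np.sin(t),np.full(len(rr),z)]).astype(np.float32)
        p=cv2.remap(g,u[None,:,0],u[None,:,1],cv2.INTER_LINEAR)[0];d=np.diff(p);k=np.argmin(d);out.append((az,round(rr[k]*1000,1),int(d[k])))
    print(z,out)
```

```text
salt 2.2
spice 1.9
timer 1.3
0.114 [(0, np.float64(70.5), -19), (30, np.float64(71.0), -40), (60, np.float64(60.0), -35), (90, np.float64(60.0), -50), (120, np.float64(60.0), -37), (150, np.float64(65.5), -34), (180, np.float64(66.0), -31), (210, np.float64(62.0), -40), (240, np.float64(61.5), -33), (270, np.float64(62.0), -30), (300, np.float64(61.5), -35), (330, np.float64(61.0), -32)]
0.122 [(0, np.float64(69.5), -23), (30, np.float64(68.0), -37), (60, np.float64(58.0), -49), (90, np.float64(59.5), -64), (120, np.float64(61.0), -28), (150, np.float64(66.5), -34), (180, np.float64(67.0), -32), (210, np.float64(62.0), -39), (240, np.float64(68.0), -37), (270, np.float64(69.0), -36), (300, np.float64(69.5), -41), (330, np.float64(69.0), -35)]
```

The lid is home: its edge fits a 61.5 mm circle at the home height all round, its yaw is -40, and the bystanders haven't moved.

```bash
python3 -c "
from station import bot
print(bot.hand_in())"
```

```text
the job is handed in; nothing more can be done
None
```

The green lid is in the caddy, turned until its lugs dropped into the notches, fully home and let go; by the camera measurements it sits level and the salt shaker, spice jar and timer have not moved, and the job is handed in at about 18 s.

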